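Dispense balls with the pedal and fill the four-well tray

TASK

Press the red pedal of the ball dispenser right down to its stop and keep it down until all three orange balls have rolled out of the hopper, then let it spring back up. Put the three balls into the empty wells of the pine tray, so that each of the four wells holds one ball seated on the well's floor. Leave the tools and other things on the bench where they are.

Things in the scene. Friction and masses are not known exactly. Their poses are not given: they have to be found in the camera images.
- dispenser: wooden gravity ball dispenser fixed to the bench, about 400 mm long with its pedal, 110 mm wide. Origin on the bench top under its pick-up run; its -x points downhill to the pedal, +x uphill to the hopper, z up. Two 8 mm dowels (26 mm over their outsides) slope down 7 degrees to -x and carry the balls. A steel gate pin between them at x = 85 mm holds the balls back; pressing the pedal lowers it
- pickup (a point): middle of the open pick-up run: balls let out line up against the end stop, touching, centres at about x = -26, 12 and 50 mm in the dispenser's frame on y = 0, 108 to 118 mm above the bench; this point is where the middle one's centre lies. Beside the dowels (beyond 13 mm either side) it is free down to the base board, 18 mm above the bench
- hopper (a point): centre of the top of the clear-walled hopper that covers the run from x = 95 to 260 mm in the dispenser's frame; 70 mm wide; roofed by two dowels, sloping, up to 165 mm above the bench at its downhill end and 185 mm at its uphill end
- stop_face (a point): point on the uphill face of the dark end stop at the height of a ball's centre (106 mm above the bench; the stop is 36 mm wide, 12 mm thick, its top 120 mm above the bench)
- pedal_top (a point): centre of the top of the red pedal plate (60 mm along the dispenser's x, 74 mm across), at x = -103 mm, 60 mm above the bench when up; it moves with the pedal
- pedal (a joint): spring pedal hinge, rad: 0 = up (sprung), 0.13 = down on its stop, where the plate has dropped about 39 mm; needs about 4 N at first, 8 N at the stop; springs back when let go
- tray: square pine tray block 170 x 170 x 30 mm, fixed to the bench, with four round wells in a 2 x 2 pattern at 85 mm pitch, sides along its x and y. Origin at the centre of its underside
- tray_hole0 (a point): centre of the mouth of a well, level with the tray's top face (30 mm above the bench); well 40 mm across, 10 mm deep, flat floor; a seated ball's centre is 9 mm above this point. This well already holds ball4 at the start
- tray_hole1 (a point): centre of the mouth of a well, level with the tray's top face (30 mm above the bench); well 40 mm across, 10 mm deep, flat floor; a seated ball's centre is 9 mm above this point
- tray_hole2 (a point): centre of the mouth of a well, level with the tray's top face (30 mm above the bench); well 40 mm across, 10 mm deep, flat floor; a seated ball's centre is 9 mm above this point
- tray_hole3 (a point): centre of the mouth of a well, level with the tray's top face (30 mm above the bench); well 40 mm across, 10 mm deep, flat floor; a seated ball's centre is 9 mm above this point
- ball1: orange ball, 38 mm across, about 22 g; origin at its centre (its axes turn as it rolls). Starts in the dispenser's hopper
- ball2: orange ball, 38 mm across, about 22 g; origin at its centre (its axes turn as it rolls). Starts in the dispenser's hopper
- ball3: orange ball, 38 mm across, about 22 g; origin at its centre (its axes turn as it rolls). Starts in the dispenser's hopper
- ball4: orange ball, 38 mm across, about 22 g; origin at its centre (its axes turn as it rolls). Starts seated in a tray well
- hammer: claw hammer lying on the bench; bystander, loose; origin at its underside
- screwdriver: screwdriver lying on the bench nearest the robot, about 200 mm long; bystander, loose; origin at its underside
- glue: white glue bottle, 48 mm across, 130 mm tall, standing; bystander, loose; origin at its underside
- sander: green hand sander with a grey grip, 200 x 90 x 71 mm; bystander, loose; origin at its underside
- offcut_a: pine offcut 110 x 45 x 20 mm; bystander, loose; origin at its underside
- offcut_b: pine offcut 75 x 60 x 18 mm; bystander, loose; origin at its underside
- cup: blue ceramic cup, 76 mm across, 90 mm tall; bystander, loose; origin at its underside

How it is judged:
By the outcome, as a careful person would: the job done as asked, in the order asked, and still so for the second after the job is handed in, with the robot touching nothing.
It also fails if it takes over 72 s, if anything falls off the work surface, if the arm or the gripper's body presses on something with over 40 N, if the wrist force passes 120 N, or if a joint passes its speed limit or range.

ROBOT

A 7-joint arm with a two-finger parallel gripper is mounted at the origin on the work surface. World frame = base frame: x ahead of the robot, y to its left, z up, the work surface at z = 0. Lengths are in m, angles in degrees, forces in N, time in s.
With the tool pointing down it reaches from about 0.425 to 0.875 m from the base axis. Payload 4.7 kg.
Tool frame: the origin (TCP) lies on the centre line of the jaws, within the pads' length; the fingertips stand 17 mm ahead of it and the grasp point (between the pads) lies 2 mm behind it; z points along the fingers, y is the line along which they close (so a half turn about z gives the same grasp; the last joint's range is limited). The gripper opens to 87 mm and grips with 3 to 60 N. Pads are 19 mm wide; open, the fingers measure 117 mm over their backs; the gripper's body (75 mm by 190 mm) begins 51 mm behind the grasp point.
Start: joints at [-74.88, 18.392, -4.016, 83.108, 1.295, 78.541, -3.26], TCP at [0.161, 0.63, 0.24] pointing down, gripper open.
Joint ranges: [-163.93, 163.93], [-17.29, 119.83], [-79.2, 71.16], [3.27, 140.29], [-89.18, 269.18], [5.43, 117.66], [-154.24, 154.24]. Speed limits (degrees/s): [147.25, 147.25, 180, 180, 180, 180, 180].

INTERFACE

Orientations are given as [roll, pitch, yaw] about the fixed x, y, z axes, in that order (R = Rz(yaw) Ry(pitch) Rx(roll)).
In Python, from cell import env, read_camera gives the robot as it stands.
- The arm moves only by the shell command python3 -m jog 'ROWS' [FORCE]. ROWS is JSON, a list of rows, each a list of 5 numbers: the opening, from 0 (shut) to 1 (fully open), then the shift along the tool's x, y, z each as a share of 0.02 m, from -1 to 1, then the turn about the tool's z as a share of 45 degrees, from -1 to 1. In form: [[gripper, x, y, z, yaw], ...]. A call has 1 to 12 rows; each row shifts and turns the commanded pose from where the row before left it, along the tool's axes as they then stand; what a row does not reach is not made up. A row lasts 1/12 s, in which the tool goes at most 41.7 mm and 7.16 degrees, less where a joint would pass 70% of its speed; a pose out of reach is approached as far as the arm can. A call with a number of a shift or a turn outside -1 to 1 is refused whole. A call with a gripper value outside its range is refused whole. The fingers move at their own pace and stop on an object; FORCE is the grip in N (left out, the last holds). Time passes only in rows, so rows that do not move let the fingers close. It gives the time, the measured TCP pose, the force, the opening and the grip force at its end, in the units of the state.
- env.get_obs(): the state, without advancing time (a new reading comes with each control period).
- read_camera(name): name is "side" or "top" or "wrist"; returns a dict with "color" (400x640x3 uint8, red, green, blue), "range_z" (400x640 float32, m along the optical axis (not along the pixel's ray), 0 where there is no reading), "mtx" (3x3 intrinsics, pixels), "world_from_camera" (4x4, takes a point from camera to world coordinates); the wrist camera has in their place "T_tool_cam" (4x4, takes a point from camera to tool coordinates, whose origin is the TCP and whose axes are the flange's). Camera axes: x right, y down, z forward; pixel columns grow to the right and rows downward; lengths in m; the calibration is good to about 2 mm. A picture is of the moment at which its call begins: read the wrist's pose just before it.
- env.sign_off(): hands the job in; it is judged then, once.
The state is a dict: "time_s": time; "qpos": joint angles; "joint_velocities": joint speeds; "effort": joint torques, N m; "tool_pos": TCP position; "tool_rot": TCP orientation; "force": force on the tool from outside, world axes, zero at the start; "wrist_torque": the same for the moment, N m; "grip_width": finger opening in m; "grasp_force": force on a finger pad.
Only numpy, scipy, OpenCV 4.12 (cv2) and the standard library are available. Lean on these libraries where they do the work, as an engineer would, in place of code of your own. Each camera call takes 0.05 s, during which the arm holds its last target. There are 200 camera calls.

## Working session

There is one attempt and no reset: what is moved stays moved. The work goes in short steps, Python scripts to look and compute and a shell command to move; the robot and the scene stay as the last step left them, time stands still between calls to the robot, and variables do not carry over. Pictures are saved under pics/ and viewed, at most 10 in all, crops included, and the job is handed in when it is done.

```bash
mkdir -p pics; ls; python3 - <<'E'
from cell import env, read_camera
import cv2, numpy as np
o=env.get_obs()
print({k:np.round(v,3).tolist() for k,v in o.items()})
for n in ("top","side"):
    c=read_camera(n); cv2.imwrite(f"pics/{n}0.png",c["color"][:,:,::-1]); np.savez(f"/tmp/{n}0.npz",**c)
    print(n,c["mtx"].tolist(),np.round(c["world_from_camera"],4).tolist())
E
```

```text
pics
{'time_s': 0.0, 'qpos': [-74.88, 18.438, -4.016, 83.174, 1.297, 78.541, -3.259], 'joint_velocities': [-0.006, 0.082, -0.058, 0.054, -0.033, -0.071, -0.005], 'effort': [0.0, -49.129, -0.404, -31.253, -0.064, 0.044, 0.0], 'tool_pos': [0.161, 0.629, 0.238], 'tool_rot': [-179.892, 0.007, 165.692], 'force': [0.275, 0.35, 0.172], 'wrist_torque': [-0.015, 0.017, 0.02], 'grasp_force': 0.0, 'grip_width': 0.087}
top [[468.7876408810576, 0.0, 313.11715192171675], [0.0, 468.7876408810576, 203.3695685352096], [0.0, 0.0, 1.0]] [[0.0291, -0.9964, 0.0796, 0.461], [-0.9996, -0.029, 0.002, 0.0218], [0.0003, -0.0796, -0.9968, 1.3651], [0.0, 0.0, 0.0, 1.0]]
side [[427.3579020287126, 0.0, 323.4037556048202], [0.0, 427.3579020287126, 194.92032935121907], [0.0, 0.0, 1.0]] [[0.9176, -0.2713, 0.2905, 0.1558], [-0.3975, -0.6263, 0.6706, -0.8831], [0.0, -0.7308, -0.6826, 1.0796], [0.0, 0.0, 0.0, 1.0]]
```

View pics/top0.png

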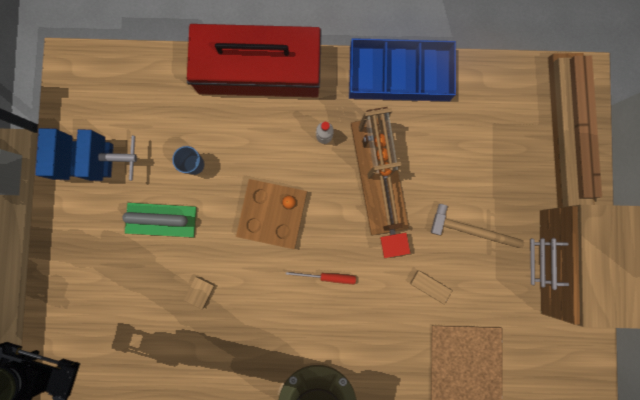

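View pics/side0.png

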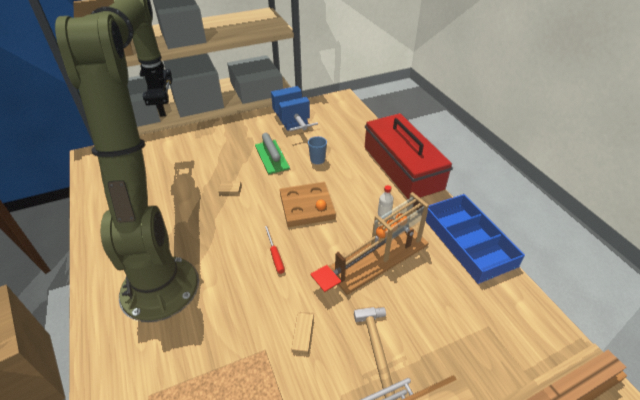

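The top view shows the dispenser with its pedal at (396,245) and hopper near (382,150). The tray is at (272,214) with ball4 at (289,202), and the glue bottle is at (325,132). The side view agrees, and both views of the pedal and run are clear.

```bash
cat > h.py <<'E'
import numpy as np, cv2
def ray(c,u,v,z):
    "pixel -> world point on plane of height z"
    T=c["world_from_camera"]; d=T[:3,:3]@np.linalg.inv(c["mtx"])@[u,v,1]
    return T[:3,3]+d*(z-T[2,3])/d[2]
def cloud(c):
    h,w=c["range_z"].shape; u,v=np.meshgrid(np.arange(w),np.arange(h))
    p=(np.linalg.inv(c["mtx"])@np.stack([u,v,np.ones_like(u)]).reshape(3,-1))*c["range_z"].ravel()
    T=c["world_from_camera"]; return (T[:3,:3]@p+T[:3,3:]).T.reshape(h,w,3)
def mask(c,kind):
    H=cv2.cvtColor(c["color"],cv2.COLOR_RGB2HSV)
    return cv2.inRange(H,*{"red":((0,190,90),(5,255,255)),"orange":((7,190,110),(16,255,255))}[kind])
def blobs(m,amin=15):
    n,l,s,ce=cv2.connectedComponentsWithStats(m)
    return [(ce[i].round(1).tolist(),int(s[i,4]),s[i,:4].tolist()) for i in range(1,n) if s[i,4]>=amin]
E
python3 - <<'E'
from h import *
for n in ("top","side"):
    c=dict(np.load(f"/tmp/{n}0.npz")); P=cloud(c); 
    for k in ("red","orange"):
        for b in blobs(mask(c,k)):
            u,v=map(int,np.round(b[0])); print(n,k,b,P[v,u].round(3))
    red=mask(c,"red")>0; sel=red&(P[...,2]>.045)&(P[...,2]<.075)&(P[...,0]<.45)&(P[...,1]<-.05)
    q=P[sel]; print("pedal",len(q),q.mean(0).round(4),cv2.minAreaRect((q[:,:2]*1000).astype(np.float32)))
    t=(np.abs(P[...,2]-.03)<.006)&(P[...,0]>.35)&(P[...,0]<.62)&(P[...,1]>-.03)&(P[...,1]<.24)
    t=cv2.morphologyEx(t.astype(np.uint8),cv2.MORPH_OPEN,np.ones((3,3)))
    q=P[t>0]; print("tray",len(q),q.mean(0).round(4),cv2.minAreaRect((q[:,:2]*1000).astype(np.float32)))
    # base board z=.018
    t=(np.abs(P[...,2]-.018)<.006)&(P[...,0]>.36)&(P[...,0]<.8)&(P[...,1]<-.05)&(P[...,1]>-.28)
    t=cv2.morphologyEx(t.astype(np.uint8),cv2.MORPH_OPEN,np.ones((3,3)));q=P[t>0]
    print("base",len(q),cv2.minAreaRect((q[:,:2]*1000).astype(np.float32)))
    # dowels/stop
    t=(P[...,2]>.085)&(P[...,2]<.2)&(P[...,0]>.36)&(P[...,0]<.8)&(P[...,1]<-.05)&(P[...,1]>-.28);q=P[t]
    print("high",len(q),cv2.fitLine((q[:,:2]*1000).astype(np.float32),cv2.DIST_HUBER,0,.01,.01).ravel())
    cv2.imwrite(f"pics/{n}crop.png",cv2.resize(c["color"][90:270,220:430] if n=="top" else c["color"][170:310,270:450],None,fx=3.3,fy=3.3,interpolation=2)[:,:,::-1])
E
```

```text
top red ([253.0, 54.3], 6365, [187, 25, 132, 58]) [0.961 0.199 0.129]
top red ([256.3, 50.1], 85, [222, 49, 61, 4]) [0.972 0.191 0.13 ]
top red ([324.9, 125.4], 40, [322, 122, 7, 8]) [ 0.771 -0.001  0.132]
top red ([394.9, 244.9], 525, [381, 233, 29, 24]) [ 0.456 -0.206  0.058]
top red ([338.2, 278.0], 224, [321, 274, 34, 9]) [ 0.358 -0.052  0.026]
top orange ([382.1, 139.4], 41, [380, 134, 5, 12]) [ 0.732 -0.151  0.154]
top orange ([384.4, 153.9], 41, [382, 148, 5, 12]) [ 0.693 -0.157  0.154]
top orange ([385.9, 172.1], 38, [381, 169, 10, 6]) [ 0.647 -0.165  0.143]
top orange ([288.4, 201.7], 118, [283, 196, 12, 12]) [0.567 0.095 0.06 ]
pedal 202 [ 0.4389 -0.205   0.0609] ((438.6736755371094, -208.97515869140625), (25.066240310668945, 72.98666381835938), 2.6339428424835205)
tray 2703 [0.5328 0.1421 0.0304] ((534.9330444335938, 142.676025390625), (170.294189453125, 169.55580139160156), 79.72843933105469)
base 2039 ((584.048583984375, -180.2290496826172), (459.0368347167969, 110.77845001220703), 11.611124992370605)
high 1950 [ 9.7032630e-01  2.4179915e-01  6.9253156e+02 -1.5271556e+02
[... 185 characters left out ...]
, 12, 24]) [ 0.355 -0.061  0.029]
side red ([326.3, 276.6], 226, [312, 267, 29, 24]) [ 0.458 -0.204  0.06 ]
side orange ([320.5, 204.6], 51, [316, 201, 10, 8]) [0.563 0.086 0.051]
side orange ([380.2, 231.8], 52, [377, 228, 8, 9]) [ 0.647 -0.171  0.136]
pedal 63 [ 0.4381 -0.2027  0.0612] ((440.6321105957031, -210.0518798828125), (25.51048469543457, 68.30598449707031), 10.095048904418945)
tray 1254 [0.5303 0.1383 0.0314] ((512.633056640625, 89.24589538574219), (318.2012023925781, 198.18649291992188), 64.16796875)
base 1619 ((643.97314453125, -166.8533477783203), (306.9202880859375, 111.75929260253906), 10.549040794372559)
high 1807 [ 9.8566705e-01  1.6870224e-01  6.7260822e+02 -1.6922748e+02]
```

View pics/topcrop.png

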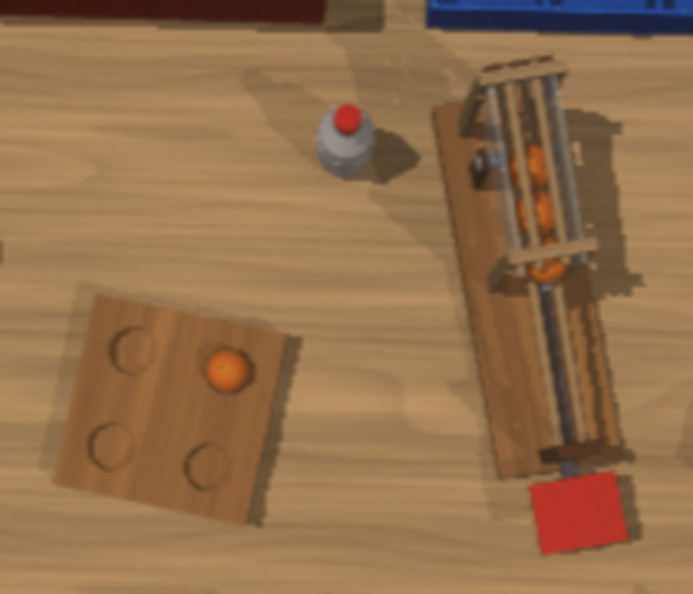

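```bash
python3 - <<'E'
from h import *
for n in ("top","side"):
    c=dict(np.load(f"/tmp/{n}0.npz")); P=cloud(c); X,Y,Z=P[...,0],P[...,1],P[...,2]
    red=mask(c,"red")>0; q=P[red&(Z>.045)&(Z<.075)&(X<.52)&(X>.4)&(Y<-.15)]
    print(n,"pedal",len(q),q.mean(0).round(4),cv2.minAreaRect((q[:,:2]*1000).astype(np.float32)))
    t=(np.abs(Z-.018)<.005)&(X>.47)&(X<.8)&(Y<-.08)&(Y>-.28)&~red
    nn,l,s,ce=cv2.connectedComponentsWithStats(t.astype(np.uint8),connectivity=4); i=1+s[1:,4].argmax(); q=P[l==i]
    print("base",len(q),cv2.minAreaRect((q[:,:2]*1000).astype(np.float32)))
    # run dowels + stop: bins in x of high points
    for a in np.arange(.48,.8,.02):
        m=(X>=a)&(X<a+.02)&(Z>.085)&(Z<.2)&(Y<-.1)&(Y>-.28); q=P[m]
        if len(q): print(round(a,2),len(q),q.mean(0).round(4),q[:,1].min().round(3),q[:,1].max().round(3),q[:,2].max().round(3))
c=dict(np.load("/tmp/top0.npz"))
b=blobs(mask(c,"orange"))
for (uv,z) in zip([x[0] for x in b],[.135,.131,.126,.039]): print("ball",ray(c,*uv,z).round(4))
E
```

```text
top pedal 525 [ 0.4564 -0.2053  0.0609] ((456.3216857910156, -205.4033203125), (57.1801872253418, 71.83807373046875), 11.880183219909668)
base 1548 ((645.570556640625, -139.32000732421875), (322.0965576171875, 55.15972137451172), 11.671831130981445)
0.48 3 [ 0.4984 -0.1804  0.1104] -0.181 -0.18 0.123
0.5 84 [ 0.5085 -0.1937  0.1132] -0.214 -0.178 0.125
0.52 45 [ 0.53   -0.1909  0.0905] -0.206 -0.177 0.096
0.54 44 [ 0.5501 -0.1873  0.0935] -0.202 -0.171 0.099
0.56 45 [ 0.5701 -0.182   0.0964] -0.198 -0.167 0.104
0.58 45 [ 0.5902 -0.1794  0.0982] -0.195 -0.164 0.103
0.6 44 [ 0.61   -0.174   0.1014] -0.189 -0.161 0.107
0.62 55 [ 0.6314 -0.1705  0.1035] -0.186 -0.155 0.119
0.64 214 [ 0.6511 -0.1569  0.1428] -0.198 -0.129 0.172
0.66 170 [ 0.6697 -0.1642  0.1504] -0.2 -0.133 0.172
0.68 196 [ 0.6895 -0.1567  0.1472] -0.186 -0.128 0.171
0.7 181 [ 0.7103 -0.1523  0.1482] -0.182 -0.125 0.171
0.72 198 [ 0.7299 -0.147   0.1517] -0.179 -0.113 0.174
0.74 186 [ 0.7498 -0.1414  0.1455] -0.175 -0.111 0.176
0.76 173 [ 0.7701 -0.141   0.1515] -0.17 -0.112 0.181
0.78 267 [ 0.7903 -0.1319  0.1579] -0.172
[... 659 characters left out ...]
 -0.1731  0.1017] -0.186 -0.158 0.108
0.62 44 [ 0.6322 -0.1678  0.1052] -0.185 -0.154 0.127
0.64 275 [ 0.6512 -0.16    0.1359] -0.197 -0.125 0.171
0.66 169 [ 0.6668 -0.1781  0.1427] -0.199 -0.132 0.171
0.68 154 [ 0.6905 -0.1628  0.1466] -0.187 -0.125 0.167
0.7 142 [ 0.7103 -0.1598  0.1473] -0.182 -0.122 0.172
0.72 158 [ 0.7292 -0.1537  0.1506] -0.179 -0.119 0.174
0.74 155 [ 0.7502 -0.1549  0.1438] -0.179 -0.115 0.176
0.76 160 [ 0.7698 -0.1455  0.1462] -0.177 -0.111 0.18
0.78 250 [ 0.7923 -0.1412  0.1563] -0.171 -0.1 0.188
0.8 99 [ 0.8041 -0.154   0.1473] -0.171 -0.11 0.186
ball [ 0.7353 -0.1542  0.135 ]
ball [ 0.6972 -0.1616  0.131 ]
ball [ 0.6492 -0.1671  0.126 ]
ball [0.5696 0.0948 0.039 ]
```

```bash
cat > go.py <<'E'
# usage: go.py x y z yaw -> remaining shift in tool axes, in units of 20 mm, and turn in units of 45 deg
import sys, numpy as np
from scipy.spatial.transform import Rotation as R
from cell import env
o=env.get_obs(); x,y,z,psi=map(float,sys.argv[1:])
Rt=R.from_euler("xyz",o["tool_rot"],degrees=True)
d=Rt.inv().apply(np.array([x,y,z])-o["tool_pos"])/.02
print("t",o["time_s"],"pos",np.round(o["tool_pos"],4),"rot",np.round(o["tool_rot"],1),"F",np.round(o["force"],1),"w",round(o["grip_width"],4),"gf",round(o["grasp_force"],1))
print("shift/20mm",d.round(2),"turn/45deg",round(((o["tool_rot"][2]-psi+180)%360-180)/45,3))
E
python3 -m jog '[[0,-0.97,-0.55,0,0],[0,-0.97,-0.55,0,0],[0,-0.97,-0.55,0,0],[0,-0.97,-0.55,0,0],[0,-0.97,-0.55,0,0],[0,-0.97,-0.55,0,0],[0,-0.97,-0.55,0,0],[0,-0.97,-0.55,0,0],[0,-0.97,-0.55,0,0],[0,-0.97,-0.55,0,0],[0,-0.97,-0.55,0,0],[0,-0.97,-0.55,0,0]]'
python3 -m jog '[[0,-0.97,-0.55,0,0],[0,-0.97,-0.55,0,0],[0,-0.97,-0.55,0,0],[0,-0.97,-0.55,0,0],[0,-0.97,-0.55,0,0],[0,-0.97,-0.55,0,0],[0,-0.25,-1,0,0],[0,-0.25,-1,0,0],[0,-0.25,-1,0,0],[0,-0.25,-1,0,0],[0,-0.25,-1,0,0],[0,-0.25,-1,0,0]]'
python3 go.py 0.445 -0.208 0.12 12
```

```text
time_s: 1.1
tool_pos: [0.3542, 0.4433, 0.2391]
tool_rot: [-180.0, -0.0, 165.7]
force: [-0.5, -0.5, -0.2]
grip_width: 0.015
grasp_force: 0.0
time_s: 2.1
tool_pos: [0.4492, 0.2268, 0.2391]
tool_rot: [-180.0, -0.0, 165.7]
force: [-0.0, 0.2, -0.2]
grip_width: 0.0006
grasp_force: 0.0
t 2.1 pos [0.4492 0.2268 0.2391] rot [-180.    -0.   165.7] F [-0.   0.2 -0.2] w 0.0006 gf 0.0
shift/20mm [ -5.17 -21.11   5.96] turn/45deg 3.415
```

```bash

python3 -m jog '[[0,-0.25,-1,0,0],[0,-0.25,-1,0,0],[0,-0.25,-1,0,0],[0,-0.25,-1,0,0],[0,-0.25,-1,0,0],[0,-0.25,-1,0,0],[0,-0.25,-1,0,0],[0,-0.25,-1,0,0],[0,-0.25,-1,0,0],[0,-0.25,-1,0,0],[0,-0.25,-1,0,0],[0,-0.25,-1,0,0]]'
python3 -m jog '[[0,-0.25,-1,0,0],[0,-0.25,-1,0,0],[0,-0.25,-1,0,0],[0,-0.25,-1,0,0],[0,-0.25,-1,0,0],[0,-0.25,-1,0,0],[0,-0.25,-1,0,0],[0,-0.25,-1,0,0],[0,-0.25,-1,0,0],[0,0,0,0,0.155],[0,0,0,0,0.155],[0,0,0,0,0.155]]'
python3 -m jog '[[0,0,0,0.25,0.155],[0,0,0,0.25,0.155],[0,0,0,0.25,0.155],[0,0,0,0.25,0.155],[0,0,0,0.25,0.155],[0,0,0,0.25,0.155],[0,0,0,0.25,0.155],[0,0,0,0.25,0.155],[0,0,0,0.25,0.155],[0,0,0,0.25,0.155],[0,0,0,0.25,0.155],[0,0,0,0.25,0.155]]'
python3 -m jog '[[0,0,0,0.25,0.155],[0,0,0,0.25,0.155],[0,0,0,0.25,0.155],[0,0,0,0.25,0.155],[0,0,0,0.25,0.155],[0,0,0,0.25,0.155],[0,0,0,0.25,0.155]]'
python3 go.py 0.445 -0.208 0.09 12
```

```text
time_s: 3.1
tool_pos: [0.4479, -0.0204, 0.2393]
tool_rot: [180.0, -0.0, 165.7]
force: [-0.1, 0.1, 0.1]
grip_width: 0.0004
grasp_force: 0.0
time_s: 4.1
tool_pos: [0.447, -0.2053, 0.2392]
tool_rot: [-180.0, -0.0, 144.4]
force: [0.2, -0.6, 0.3]
grip_width: 0.0004
grasp_force: 0.0
time_s: 5.1
tool_pos: [0.4471, -0.2048, 0.179]
tool_rot: [-180.0, -0.0, 60.7]
force: [-0.4, -0.5, 0.0]
grip_width: 0.0002
grasp_force: 0.0
time_s: 5.68
tool_pos: [0.4471, -0.2048, 0.144]
tool_rot: [-180.0, 0.0, 11.9]
force: [0.5, 0.1, -0.3]
grip_width: 0.0004
grasp_force: 0.0
t 5.6833 pos [ 0.4471 -0.2048  0.144 ] rot [-180.     0.    11.9] F [ 0.5  0.1 -0.3] w 0.0004 gf 0.0
shift/20mm [-0.14  0.14  2.7 ] turn/45deg -0.002
```

```bash

python3 -m jog '[[0,-0.14,0.14,0.6,0],[0,0,0,0.6,0],[0,0,0,0.6,0],[0,0,0,0.6,0],[0,0,0,0.6,0],[0,0,0,0.5,0],[0,0,0,0.5,0],[0,0,0,0.4,0],[0,0,0,0.4,0]]'
python3 -m jog '[[0,0,0,0.3,0],[0,0,0,0.2,0],[0,0,0,0.1,0],[0,0,0,0,0],[0,0,0,0,0]]'
```

```text
time_s: 6.43
tool_pos: [0.4473, -0.2081, 0.0487]
tool_rot: [180.0, -0.2, 12.3]
force: [2.6, 1.6, 6.1]
grip_width: 0.0007
grasp_force: 2.8
time_s: 6.85
tool_pos: [0.4478, -0.2083, 0.0375]
tool_rot: [179.9, -0.2, 12.3]
force: [1.6, 2.1, 6.8]
grip_width: 0.0001
grasp_force: 3.3
```

```bash

python3 -m jog '[[0,0,0,0.1,0],[0,0,0,0.05,0],[0,0,0,0,0]]'
python3 -m jog '[[0,0,0,0.1,0],[0,0,0,0,0],[0,0,0,0,0]]'
python3 - <<'E'
from h import *; from cell import read_camera
for n in ("top","side"):
    c=read_camera(n)
    for b in blobs(mask(c,"orange"),8): print(n,b)
cv2.imwrite("pics/press.png",cv2.resize(c["color"][160:310,250:450],None,fx=3.5,fy=3.5)[:,:,::-1])
E
```

```text
time_s: 7.1
tool_pos: [0.4482, -0.2083, 0.0359]
tool_rot: [180.0, -0.3, 12.3]
force: [-1.6, 4.7, 21.9]
grip_width: 0.0005
grasp_force: 10.4
time_s: 7.35
tool_pos: [0.4484, -0.2083, 0.035]
tool_rot: [-179.9, -0.3, 12.3]
force: [-4.9, 6.3, 30.9]
grip_width: 0.0005
grasp_force: 15.4
top ([390.6, 202.9], 406, [382, 183, 18, 41])
top ([288.1, 201.6], 111, [283, 196, 12, 12])
side ([357.4, 248.3], 208, [342, 238, 31, 22])
```

View pics/press.png

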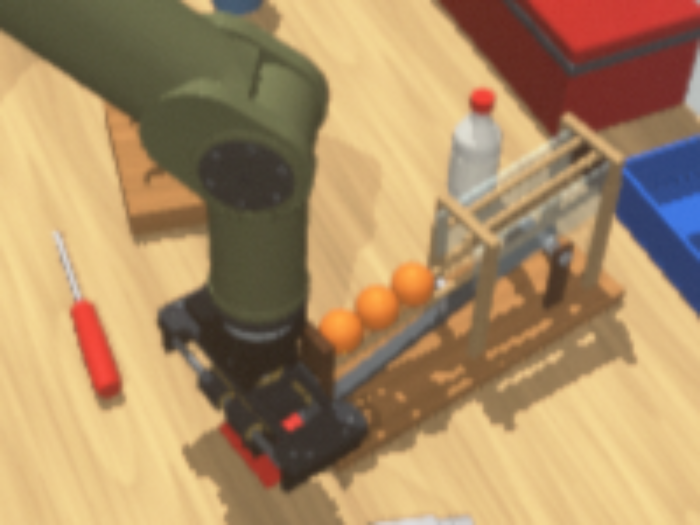

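The crop shows all three balls out on the run, lined up against the end stop at about (340,330), (377,307) and (412,284). The pedal is on its stop. I'll raise the tool and let it spring back.

```bash

python3 -m jog '[[0,0,0,-0.3,0],[0,0,0,-0.5,0],[0,0,0,-0.8,0],[0,0,0,-1,0],[0,0,0,-1,0],[0,0,0,-1,0],[0,0,0,-1,0],[0,0,0,-1,0],[0.7,0,0,-1,0],[0.7,0,0,-1,0],[0.7,0,0,-0.5,0]]'
python3 go.py 0.5326 -0.1904 0.2 12
python3 - <<'E'
from h import *; from cell import read_camera
c=read_camera("top"); print([ (b,ray(c,*b[0],.1135).round(4)) for b in blobs(mask(c,"orange"),8)])
c=read_camera("side"); print([ (b,ray(c,*b[0],.1135).round(4)) for b in blobs(mask(c,"orange"),8)], blobs(mask(c,"red")))
cv2.imwrite("pics/x.png",c["color"][:,:,::-1])
E
```

```text
time_s: 8.37
tool_pos: [0.4458, -0.209, 0.2152]
tool_rot: [179.9, -0.1, 12.2]
force: [-0.5, -0.4, -0.7]
grip_width: 0.0133
grasp_force: 0.0
t 8.3667 pos [ 0.4458 -0.209   0.2152] rot [ 1.799e+02 -1.000e-01  1.220e+01] F [-0.5 -0.4 -0.7] w 0.0133 gf 0.0
shift/20mm [4.44 0.01 0.77] turn/45deg 0.005
[(([390.5, 202.7], 402, [382, 183, 18, 41]), array([ 0.5688, -0.1827,  0.1135])), (([288.4, 201.7], 118, [283, 196, 12, 12]), array([0.5635, 0.0907, 0.1135]))]
[(([357.4, 248.2], 243, [342, 237, 31, 23]), array([ 0.5675, -0.1827,  0.1135]))] [([399.1, 145.4], 1039, [368, 117, 64, 57]), ([402.6, 120.4], 37, [396, 116, 13, 11]), ([412.8, 129.7], 16, [410, 126, 7, 8]), ([387.3, 188.1], 18, [385, 186, 5, 5]), ([276.7, 259.0], 145, [271, 247, 12, 24]), ([327.9, 279.0], 220, [316, 267, 25, 23])]
```

```bash

python3 -m jog '[[0.75,0.89,0,0,0],[0.75,0.89,0,0,0],[0.75,0.89,0,0,0],[0.75,0.89,0,0,0],[0.75,0.88,0,0,0],[0.75,0,0,0,0],[0.75,0,0,0.6,0],[0.75,0,0,0.6,0],[0.75,0,0,0.6,0],[0.75,0,0,0,0]]'
python3 go.py 0.5326 -0.1904 0.114 12
python3 - <<'E'
from h import *; from cell import read_camera
c=read_camera("wrist"); cv2.imwrite("pics/w1.png",c["color"][:,:,::-1])
E
```

```text
time_s: 9.3
tool_pos: [0.5291, -0.1891, 0.1737]
tool_rot: [-179.8, 0.3, 12.2]
force: [-0.5, -0.8, 0.0]
grip_width: 0.0649
grasp_force: 0.0
t 9.3 pos [ 0.5291 -0.1891  0.1737] rot [-179.8    0.3   12.2] F [-0.5 -0.8  0. ] w 0.0649 gf 0.0
shift/20mm [0.18 0.11 2.98] turn/45deg 0.004
```

View pics/w1.png

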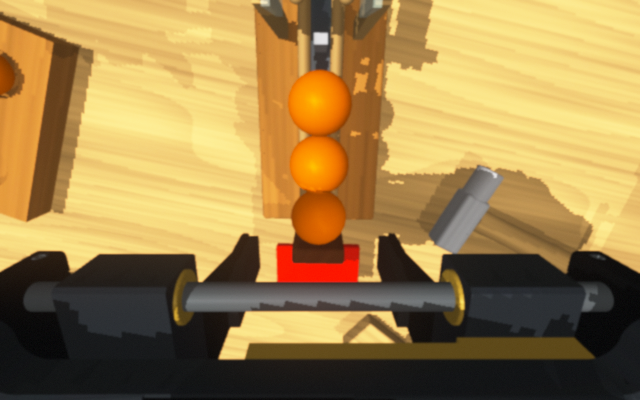

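The wrist view shows the three balls at (319,103), (319,165) and (319,217). The lowest is centred between the fingertips at (255,250) and (383,250).

```bash

python3 -m jog '[[0.75,0.16,0.05,0.6,0],[0.75,0,0,0.6,0],[0.75,0,0,0.6,0],[0.75,0,0,0.6,0],[0.75,0,0,0.58,0],[0.75,0,0,0,0],[0.3,0,0,0,0],[0.3,0,0,0,0],[0.3,0,0,0,0],[0.3,0,0,0,0],[0.3,0,0,0,0],[0.3,0,0,0,0]]' 8
python3 go.py 0.5326 -0.1904 0.114 12
```

```text
time_s: 10.35
tool_pos: [0.5356, -0.1882, 0.1185]
tool_rot: [-179.8, -0.0, 12.3]
force: [-1.7, 3.3, 3.8]
grip_width: 0.0374
grasp_force: 8.0
t 10.35 pos [ 0.5356 -0.1882  0.1185] rot [-179.8   -0.    12.3] F [-1.7  3.3  3.8] w 0.0374 gf 8.0
shift/20mm [-0.17  0.08  0.23] turn/45deg 0.006
```

```bash

python3 -m jog '[[0.3,0,0,-0.5,0],[0.3,0,0,-0.8,0],[0.3,0,0,-1,0],[0.3,0,0,-1,0],[0.3,0,0,-1,0]]'
python3 go.py 0.5844 0.1770 0.18 12
python3 - <<'E'
from h import *
c=dict(np.load("/tmp/top0.npz")); P=cloud(c)
g=cv2.cvtColor(c["color"],cv2.COLOR_RGB2GRAY)
u=np.array([.984,-.178]);v=np.array([.178,.984])
for a,b in ((1,1),(-1,1),(-1,-1),(1,-1)):
    e=np.array([.535,.1427])+.0425*(a*u+b*v)
    m=(np.hypot(P[...,0]-e[0],P[...,1]-e[1])<.03)&(P[...,2]<.0245)&(P[...,2]>.012)
    q=P[m]; print(e.round(4),m.sum(),len(q) and (cv2.minEnclosingCircle((q[:,:2]*1000).astype(np.float32)),q.mean(0).round(4)))
E
```

```text
time_s: 10.77
tool_pos: [0.5353, -0.1907, 0.2056]
tool_rot: [179.9, -0.0, 12.2]
force: [0.7, -0.3, 0.5]
grip_width: 0.0371
grasp_force: 8.0
t 10.7667 pos [ 0.5353 -0.1907  0.2056] rot [179.9  -0.   12.2] F [ 0.7 -0.3  0.5] w 0.0371 gf 8.0
shift/20mm [  6.28 -17.45   1.26] turn/45deg 0.004
[0.5844 0.177 ] 135 (((585.3082275390625, 178.25607299804688), 19.369091033935547), array([0.5848, 0.178 , 0.0201]))
[0.5007 0.1921] 129 (((501.1056823730469, 193.30038452148438), 19.813383102416992), array([0.5009, 0.1934, 0.0196]))
[0.4856 0.1084] 147 (((482.8489074707031, 111.8327865600586), 26.747777938842773), array([0.4856, 0.1091, 0.0201]))
[0.5693 0.0933] 7 (((565.935546875, 91.75898742675781), 19.961246490478516), array([0.5598, 0.0888, 0.0203]))
```

```bash

python3 -m jog '[[0.3,0.36,-0.97,0,0],[0.3,0.36,-0.97,0,0],[0.3,0.36,-0.97,0,0],[0.3,0.36,-0.97,0,0],[0.3,0.36,-0.97,0,0],[0.3,0.36,-0.97,0,0],[0.3,0.36,-0.97,0,0],[0.3,0.36,-0.97,0,0],[0.3,0.36,-0.97,0,0],[0.3,0.36,-0.97,0,0],[0.3,0.36,-0.97,0,0],[0.3,0.36,-0.97,0,0]]'
python3 -m jog '[[0.3,0.36,-0.97,0.5,0],[0.3,0.36,-0.97,0.5,0],[0.3,0.36,-0.97,0.5,0],[0.3,0.36,-0.97,0.5,0],[0.3,0.36,-0.97,0.5,0],[0.3,0.36,-0.97,0.5,0],[0.3,0,0,0.5,0],[0.3,0,0,0,0],[0.3,0,0,0,0]]'
python3 go.py 0.5865 0.178 0.052 12
python3 - <<'E'
from h import *; from cell import read_camera
c=read_camera("top");print(blobs(mask(c,"orange"),8))
c=read_camera("side");P=cloud(c)
for b in blobs(mask(c,"orange"),8): print(b,P[int(b[0][1]),int(b[0][0])].round(4))
cv2.imwrite("pics/s2.png",cv2.resize(c["color"][120:270,230:430],None,fx=3.5,fy=3.5)[:,:,::-1])
E
```

```text
time_s: 11.77
tool_pos: [0.571, 0.0563, 0.2049]
tool_rot: [179.9, -0.1, 12.2]
force: [-0.5, 0.1, 0.3]
grip_width: 0.0371
grasp_force: 8.0
time_s: 12.52
tool_pos: [0.5881, 0.1774, 0.134]
tool_rot: [179.9, 0.0, 12.2]
force: [0.4, -0.1, -0.1]
grip_width: 0.037
grasp_force: 8.0
t 12.5167 pos [0.5881 0.1774 0.134 ] rot [179.9   0.   12.2] F [ 0.4 -0.1 -0.1] w 0.037 gf 8.0
shift/20mm [-0.07 -0.05  4.1 ] turn/45deg 0.004
[([289.0, 202.1], 95, [284, 197, 11, 11]), ([391.7, 209.8], 267, [384, 197, 16, 27])]
([314.6, 171.0], 38, [312, 168, 6, 7]) [0.5748 0.1654 0.1378]
([320.2, 204.7], 59, [316, 201, 9, 9]) [0.5635 0.0874 0.0538]
([352.6, 251.2], 145, [342, 243, 21, 17]) [ 0.5454 -0.1912  0.1208]
```

View pics/s2.png

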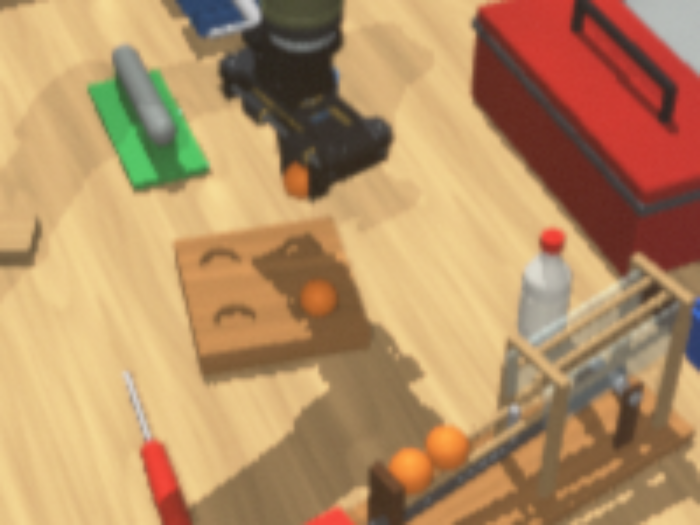

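The held ball shows at crop (297,182), above the far-left well. The other two balls have rolled down against the stop at (410,470) and (447,447). I'll lower it and release.

```bash

python3 -m jog '[[0.3,0,0,0.7,0],[0.3,0,0,0.8,0],[0.3,0,0,0.8,0],[0.3,0,0,0.8,0],[0.3,0,0,0.5,0],[0.3,0,0,0.3,0],[0.3,0,0,0.15,0],[0.3,0,0,0,0],[0.3,0,0,0,0]]'
python3 go.py 0.588 0.178 0.052 12
```

```text
time_s: 13.37
tool_pos: [0.5887, 0.1789, 0.0538]
tool_rot: [-180.0, -0.1, 12.2]
force: [-0.1, 0.1, -0.6]
grip_width: 0.0374
grasp_force: 8.0
t 13.3667 pos [0.5887 0.1789 0.0538] rot [-1.80e+02 -1.00e-01  1.22e+01] F [-0.1  0.1 -0.6] w 0.0374 gf 8.0
shift/20mm [-0.05  0.04  0.09] turn/45deg 0.005
```

```bash

python3 -m jog '[[0.7,0,0,0.08,0],[0.7,0,0,0,0],[0.7,0,0,0,0],[0.7,0,0,0,0],[0.7,0,0,-0.5,0],[0.7,0,0,-1,0],[0.7,0,0,-1,0],[0.75,0,0,-1,0],[0.75,0,0,-1,0],[0.75,0,0,-1,0],[0.75,0,0,-1,0],[0.75,0,0,-1,0]]'
python3 go.py 0.533 -0.190 0.2 12
python3 - <<'E'
from h import *; from cell import read_camera
c=read_camera("side");P=cloud(c)
for b in blobs(mask(c,"orange"),8): print(b,P[int(b[0][1]),int(b[0][0])].round(4), ray(c,*b[0],.039).round(4))
E
```

```text
time_s: 14.37
tool_pos: [0.5881, 0.1788, 0.2034]
tool_rot: [-180.0, -0.1, 12.2]
force: [-0.8, -0.0, 0.5]
grip_width: 0.0653
grasp_force: 0.0
t 14.3667 pos [0.5881 0.1788 0.2034] rot [-1.80e+02 -1.00e-01  1.22e+01] F [-0.8 -0.   0.5] w 0.0653 gf 0.0
shift/20mm [-6.6  17.44  0.16] turn/45deg 0.005
([315.5, 188.9], 55, [312, 185, 8, 9]) [0.5794 0.1704 0.0534] [0.5851 0.1799 0.039 ]
([320.5, 204.6], 53, [316, 201, 9, 9]) [0.5634 0.0872 0.054 ] [0.5698 0.0979 0.039 ]
([352.2, 251.3], 154, [342, 243, 21, 18]) [ 0.5434 -0.1947  0.1257] [ 0.5787 -0.1335  0.039 ]
```

```bash

python3 -m jog '[[0.75,-0.36,0.97,0,0],[0.75,-0.37,0.97,0,0],[0.75,-0.37,0.97,0,0],[0.75,-0.37,0.97,0,0],[0.75,-0.37,0.97,0,0],[0.75,-0.37,0.97,0,0],[0.75,-0.37,0.97,0,0],[0.75,-0.37,0.97,0,0],[0.75,-0.37,0.97,0,0],[0.75,-0.37,0.97,0,0],[0.75,-0.37,0.97,0,0],[0.75,-0.37,0.97,0,0]]'
python3 -m jog '[[0.75,-0.37,0.97,0,0],[0.75,-0.37,0.97,0,0],[0.75,-0.37,0.97,0,0],[0.75,-0.37,0.97,0,0],[0.75,-0.37,0.97,0,0],[0.75,-0.37,0.97,0,0],[0.75,0,0,0.6,0],[0.75,0,0,0.6,0],[0.75,0,0,0,0],[0.75,0,0,0,0]]'
python3 go.py 0.5326 -0.1904 0.116 12
```

```text
time_s: 15.42
tool_pos: [0.5506, -0.0684, 0.202]
tool_rot: [-180.0, -0.1, 12.2]
force: [0.0, 0.1, -0.9]
grip_width: 0.0656
grasp_force: 0.0
time_s: 16.25
tool_pos: [0.5317, -0.1886, 0.1761]
tool_rot: [-179.9, 0.1, 12.4]
force: [-0.0, -0.2, -0.2]
grip_width: 0.0648
grasp_force: 0.0
t 16.25 pos [ 0.5317 -0.1886  0.1761] rot [-1.799e+02  1.000e-01  1.240e+01] F [-0.  -0.2 -0.2] w 0.0648 gf 0.0
shift/20mm [0.03 0.1  3.01] turn/45deg 0.008
```

```bash

python3 -m jog '[[0.75,0,0.06,0.6,0],[0.75,0,0,0.6,0],[0.75,0,0,0.6,0],[0.75,0,0,0.6,0],[0.75,0,0,0.6,0],[0.75,0,0,0,0],[0.3,0,0,0,0],[0.3,0,0,0,0],[0.3,0,0,0,0],[0.3,0,0,0,0],[0.3,0,0,0,0],[0.3,0,0,0,0]]' 8
python3 go.py 0.5326 -0.1904 0.114 12
python3 -m jog '[[0.3,0,0,-0.5,0],[0.3,0,0,-0.8,0],[0.3,0,0,-1,0],[0.3,0,0,-1,0],[0.3,0,0,-1,0]]'
python3 go.py 0.501 0.193 0.205 12
```

```text
time_s: 17.25
tool_pos: [0.5325, -0.1888, 0.1179]
tool_rot: [-179.7, -0.0, 12.3]
force: [-2.1, 6.1, 5.5]
grip_width: 0.0373
grasp_force: 8.0
t 17.25 pos [ 0.5325 -0.1888  0.1179] rot [-179.7   -0.    12.3] F [-2.1  6.1  5.5] w 0.0373 gf 8.0
shift/20mm [-0.01  0.08  0.2 ] turn/45deg 0.007
time_s: 17.67
tool_pos: [0.5323, -0.1925, 0.2051]
tool_rot: [179.9, -0.0, 12.2]
force: [0.7, -0.1, 0.4]
grip_width: 0.0372
grasp_force: 8.0
t 17.6667 pos [ 0.5323 -0.1925  0.2051] rot [179.9  -0.   12.2] F [ 0.7 -0.1  0.4] w 0.0372 gf 8.0
shift/20mm [ 2.540e+00 -1.917e+01 -1.000e-02] turn/45deg 0.004
```

```bash

python3 -m jog '[[0.3,0.13,-0.96,0,0],[0.3,0.13,-0.96,0,0],[0.3,0.13,-0.96,0,0],[0.3,0.13,-0.96,0,0],[0.3,0.13,-0.96,0,0],[0.3,0.13,-0.96,0,0],[0.3,0.13,-0.96,0,0],[0.3,0.13,-0.96,0,0],[0.3,0.13,-0.96,0,0],[0.3,0.13,-0.96,0,0],[0.3,0.13,-0.96,0,0],[0.3,0.13,-0.96,0,0]]'
python3 -m jog '[[0.3,0.13,-0.96,0.5,0],[0.3,0.13,-0.96,0.5,0],[0.3,0.13,-0.96,0.5,0],[0.3,0.13,-0.96,0.5,0],[0.3,0.13,-0.96,0.5,0],[0.3,0.13,-0.96,0.5,0],[0.3,0.13,-0.96,0.5,0],[0.3,0.1,-0.96,0,0],[0.3,0,0,0,0],[0.3,0,0,0,0]]'
python3 go.py 0.501 0.193 0.052 12
```

```text
time_s: 18.67
tool_pos: [0.5143, 0.0404, 0.2044]
tool_rot: [180.0, -0.1, 12.2]
force: [0.0, 0.5, 0.2]
grip_width: 0.0371
grasp_force: 8.0
time_s: 19.5
tool_pos: [0.5016, 0.1951, 0.134]
tool_rot: [180.0, -0.1, 12.4]
force: [0.2, -0.8, -0.2]
grip_width: 0.0373
grasp_force: 8.0
t 19.5 pos [0.5016 0.1951 0.134 ] rot [ 1.80e+02 -1.00e-01  1.24e+01] F [ 0.2 -0.8 -0.2] w 0.0373 gf 8.0
shift/20mm [-0.06  0.1   4.1 ] turn/45deg 0.008
```

```bash
python3 - <<'E'
from h import *; from cell import read_camera
c=read_camera("side");P=cloud(c)
for b in blobs(mask(c,"orange"),8): print(b,P[int(b[0][1]),int(b[0][0])].round(4))
E
```

```text
([289.2, 174.2], 26, [287, 171, 5, 7]) [0.4914 0.1872 0.1354]
([315.7, 189.4], 45, [312, 186, 8, 8]) [0.577  0.1645 0.0543]
([320.4, 205.0], 52, [316, 201, 9, 9]) [0.562  0.0838 0.0528]
([347.5, 254.9], 62, [342, 251, 11, 9]) [ 0.5261 -0.1977  0.124 ]
```

```bash

python3 -m jog '[[0.3,0,0.06,0.7,0],[0.3,0,0,0.8,0],[0.3,0,0,0.8,0],[0.3,0,0,0.8,0],[0.3,0,0,0.5,0],[0.3,0,0,0.3,0],[0.3,0,0,0.18,0],[0.3,0,0,0,0],[0.3,0,0,0,0]]'
python3 go.py 0.501 0.193 0.052 12
python3 -m jog '[[0.7,0,0,0,0],[0.7,0,0,0,0],[0.7,0,0,0,0],[0.7,0,0,0,0],[0.7,0,0,-0.5,0],[0.7,0,0,-1,0],[0.7,0,0,-1,0],[0.75,0,0,-1,0],[0.75,0,0,-1,0],[0.75,0,0,-1,0],[0.75,0,0,-1,0],[0.75,0,0,-1,0]]'
python3 go.py 0.5326 -0.1890 0.2 12
python3 - <<'E'
from h import *; from cell import read_camera
c=read_camera("side");P=cloud(c)
for b in blobs(mask(c,"orange"),8): print(b,P[int(b[0][1]),int(b[0][0])].round(4), ray(c,*b[0],.039).round(4))
E
```

```text
time_s: 20.3
tool_pos: [0.502, 0.1933, 0.0524]
tool_rot: [-180.0, -0.1, 12.2]
force: [0.2, -0.3, -0.4]
grip_width: 0.0373
grasp_force: 8.0
t 20.3 pos [0.502  0.1933 0.0524] rot [-1.80e+02 -1.00e-01  1.22e+01] F [ 0.2 -0.3 -0.4] w 0.0373 gf 8.0
shift/20mm [-0.05  0.    0.02] turn/45deg 0.005
time_s: 21.3
tool_pos: [0.5015, 0.1932, 0.2037]
tool_rot: [-180.0, -0.1, 12.2]
force: [-0.0, -1.0, 1.0]
grip_width: 0.0651
grasp_force: 0.0
t 21.3 pos [0.5015 0.1932 0.2037] rot [-1.80e+02 -1.00e-01  1.22e+01] F [-0. -1.  1.] w 0.0651 gf 0.0
shift/20mm [-2.53 19.01  0.18] turn/45deg 0.005
([315.8, 189.1], 49, [312, 185, 9, 9]) [0.5785 0.1683 0.0506] [0.5857 0.1785 0.039 ]
([292.4, 192.3], 56, [288, 189, 9, 8]) [0.4967 0.184  0.0527] [0.502  0.1961 0.039 ]
([320.5, 205.0], 54, [316, 201, 10, 9]) [0.5615 0.0827 0.054 ] [0.569  0.0961 0.039 ]
([347.6, 254.7], 65, [342, 250, 11, 10]) [ 0.5267 -0.1967  0.1226] [ 0.5596 -0.1399  0.039 ]
```

Seated. Now the third ball.

```bash

python3 -m jog '[[0.75,-0.13,0.95,0,0],[0.75,-0.13,0.95,0,0],[0.75,-0.13,0.95,0,0],[0.75,-0.13,0.95,0,0],[0.75,-0.13,0.95,0,0],[0.75,-0.13,0.95,0,0],[0.75,-0.13,0.95,0,0],[0.75,-0.13,0.95,0,0],[0.75,-0.13,0.95,0,0],[0.75,-0.13,0.95,0,0],[0.75,-0.13,0.95,0,0],[0.75,-0.13,0.95,0,0]]'
python3 -m jog '[[0.75,-0.13,0.95,0,0],[0.75,-0.13,0.95,0,0],[0.75,-0.13,0.95,0,0],[0.75,-0.13,0.95,0,0],[0.75,-0.12,0.95,0,0],[0.75,-0.12,0.95,0,0],[0.75,-0.12,0.95,0.6,0],[0.75,-0.12,0.93,0.6,0],[0.75,0,0,0,0],[0.75,0,0,0,0]]'
python3 go.py 0.5326 -0.1892 0.114 12
```

```text
time_s: 22.35
tool_pos: [0.5193, -0.0371, 0.2025]
tool_rot: [-180.0, -0.1, 12.2]
force: [-0.1, -0.4, -0.3]
grip_width: 0.0652
grasp_force: 0.0
time_s: 23.18
tool_pos: [0.5312, -0.1895, 0.1777]
tool_rot: [-180.0, 0.1, 12.1]
force: [-0.7, 0.1, -0.7]
grip_width: 0.0652
grasp_force: 0.0
t 23.1833 pos [ 0.5312 -0.1895  0.1777] rot [-1.80e+02  1.00e-01  1.21e+01] F [-0.7  0.1 -0.7] w 0.0652 gf 0.0
shift/20mm [0.08 0.   3.18] turn/45deg 0.002
```

```bash

python3 -m jog '[[0.75,0.06,0,0.6,0],[0.75,0,0,0.6,0],[0.75,0,0,0.6,0],[0.75,0,0,0.6,0],[0.75,0,0,0.6,0],[0.75,0,0,0.1,0],[0.3,0,0,0,0],[0.3,0,0,0,0],[0.3,0,0,0,0],[0.3,0,0,0,0],[0.3,0,0,0,0],[0.3,0,0,0,0]]' 8
python3 -m jog '[[0.3,0,0,-0.5,0],[0.3,0,0,-0.8,0],[0.3,0,0,-1,0],[0.3,0,0,-1,0],[0.3,0,0,-1,0]]'
python3 go.py 0.486 0.109 0.205 12
```

```text
time_s: 24.18
tool_pos: [0.5334, -0.1882, 0.1163]
tool_rot: [-180.0, -0.1, 12.2]
force: [-1.3, 0.1, 1.6]
grip_width: 0.0375
grasp_force: 8.0
time_s: 24.6
tool_pos: [0.5328, -0.1884, 0.2034]
tool_rot: [180.0, -0.0, 12.2]
force: [0.1, 1.0, 0.1]
grip_width: 0.0375
grasp_force: 8.0
t 24.6 pos [ 0.5328 -0.1884  0.2034] rot [180.   -0.   12.2] F [0.1 1.  0.1] w 0.0375 gf 8.0
shift/20mm [  0.86 -15.03  -0.08] turn/45deg 0.005
```

```bash

python3 -m jog '[[0.3,0.05,-0.94,0,0],[0.3,0.05,-0.94,0,0],[0.3,0.05,-0.94,0,0],[0.3,0.05,-0.94,0,0],[0.3,0.05,-0.94,0,0],[0.3,0.05,-0.94,0,0],[0.3,0.05,-0.94,0,0],[0.3,0.05,-0.94,0,0],[0.3,0.05,-0.94,0,0],[0.3,0.05,-0.94,0,0],[0.3,0.05,-0.94,0,0],[0.3,0.05,-0.94,0,0]]'
python3 -m jog '[[0.3,0.05,-0.94,0.3,0],[0.3,0.05,-0.94,0.5,0],[0.3,0.05,-0.94,0.5,0],[0.3,0.05,-0.94,0.7,0],[0.3,0,0,0.7,0],[0.3,0,0,0.7,0],[0.3,0,0,0,0],[0.3,0,0,0,0]]'
python3 go.py 0.486 0.109 0.052 12
```

```text
time_s: 25.6
tool_pos: [0.4968, 0.0354, 0.2026]
tool_rot: [-180.0, -0.0, 12.2]
force: [0.3, 0.2, 0.8]
grip_width: 0.0375
grasp_force: 8.0
time_s: 26.27
tool_pos: [0.4847, 0.1088, 0.134]
tool_rot: [180.0, 0.0, 12.2]
force: [-0.3, 0.2, -0.5]
grip_width: 0.0373
grasp_force: 8.0
t 26.2667 pos [0.4847 0.1088 0.134 ] rot [180.    0.   12.2] F [-0.3  0.2 -0.5] w 0.0373 gf 8.0
shift/20mm [0.07 0.   4.1 ] turn/45deg 0.005
```

```bash

python3 -m jog '[[0.3,0.06,0,0.7,0],[0.3,0,0,0.8,0],[0.3,0,0,0.8,0],[0.3,0,0,0.8,0],[0.3,0,0,0.5,0],[0.3,0,0,0.3,0],[0.3,0,0,0.18,0],[0.3,0,0,0,0],[0.3,0,0,0,0]]'
python3 go.py 0.486 0.109 0.052 12
python3 -m jog '[[0.65,0,0,0,0],[0.65,0,0,0,0],[0.65,0,0,0,0],[0.65,0,0,0,0],[0.65,0,0,-0.5,0],[0.65,0,0,-1,0],[0.65,0,0,-1,0],[0.65,0,0,-1,0],[0.65,0,0,-1,0],[0.65,0,0,-1,0],[0.65,0,0,-1,0],[0.65,0,0,-1,0]]'
python3 -m jog '[[0.65,0,0,-1,0],[0.65,-0.2,0.8,-1,0],[0.65,-0.2,0.8,-1,0],[0.65,-0.2,0.8,0,0],[0.65,-0.2,0.8,0,0],[0.65,-0.2,0.8,0,0],[0.65,-0.2,0.8,0,0],[0.65,0,0,0,0],[0.65,0,0,0,0],[0.65,0,0,0,0]]'
python3 - <<'E'
from h import *; from cell import read_camera
c=read_camera("side");P=cloud(c)
for b in blobs(mask(c,"orange"),8): print(b,P[int(b[0][1]),int(b[0][0])].round(4), ray(c,*b[0],.039).round(4))
cv2.imwrite("pics/end.png",c["color"][:,:,::-1])
E
```

```text
time_s: 27.02
tool_pos: [0.4867, 0.1095, 0.0529]
tool_rot: [-180.0, -0.1, 12.2]
force: [-0.1, -0.0, 0.2]
grip_width: 0.0373
grasp_force: 8.0
t 27.0167 pos [0.4867 0.1095 0.0529] rot [-1.80e+02 -1.00e-01  1.22e+01] F [-0.1 -0.   0.2] w 0.0373 gf 8.0
shift/20mm [-0.04  0.02  0.04] turn/45deg 0.005
time_s: 28.02
tool_pos: [0.4861, 0.1092, 0.2041]
tool_rot: [-180.0, -0.1, 12.2]
force: [-0.1, 0.2, -0.0]
grip_width: 0.0565
grasp_force: 0.0
time_s: 28.85
tool_pos: [0.483, 0.0114, 0.2625]
tool_rot: [-180.0, -0.0, 12.3]
force: [-0.5, 0.8, 0.2]
grip_width: 0.0567
grasp_force: 0.0
([316.1, 189.0], 46, [312, 185, 8, 8]) [0.5828 0.1694 0.0481] [0.5869 0.1786 0.039 ]
([292.7, 192.8], 49, [288, 189, 10, 8]) [0.4971 0.1852 0.0515] [0.5021 0.1932 0.039 ]
([320.6, 205.1], 53, [316, 201, 10, 9]) [0.5618 0.0833 0.0533] [0.5691 0.0955 0.039 ]
([296.5, 209.4], 49, [292, 206, 10, 8]) [0.4802 0.1007 0.0504] [0.4847 0.109  0.039 ]
```

View pics/end.png

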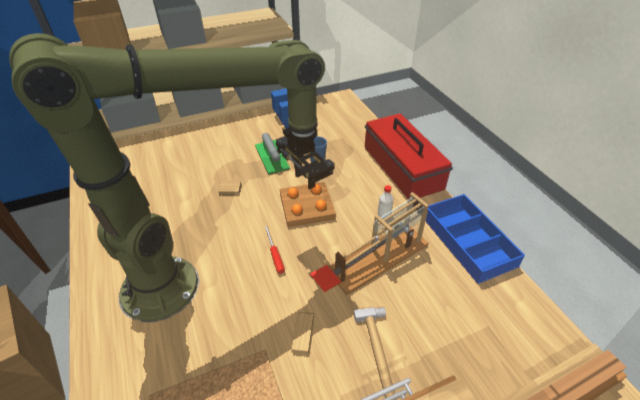

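The picture shows all four wells holding a ball, at (316,189), (293,193), (321,205) and (297,209), all at the same height. The pedal is up at (326,278) and everything else is where it was.

```bash
python3 -c "
from cell import env
print(env.sign_off())"
```

```text
the job is handed in; nothing more can be done
None
```

The job is handed in: the pedal was held on its stop until all three balls had rolled out, it sprang back up, and each of the four tray wells now holds a seated ball; the other things on the bench look undisturbed (about 29 s on the robot's clock).

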